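# Close the olive jar

## Robot

A 6-joint arm with a two-finger parallel gripper is mounted at the origin on the work surface. World frame = base frame: x ahead of the robot, y to its left, z up, the work surface at z = 0. Lengths are in m, angles in degrees, forces in N, time in s.
With the tool pointing down it reaches from about 0.4 to 0.825 m from the base axis. Payload 7 kg.
Tool frame: the origin (TCP) lies at the very end of the fingers, on their centre line; the grasp point (between the pads) lies behind it (r.grasp_offset is the z of the grasp point in the tool frame, in m); z points along the fingers, y is the direction in which the jaws open and shut (so a half turn about z gives the same grasp; the last joint's range is limited). The gripper opens to 88 mm and grips with 3 to 60 N. Pads are 19 mm wide; open, the fingers measure 130 mm over their backs; the gripper's body (78 mm by 193 mm) begins 47 mm behind the grasp point.
Start: joints at [84.402, 20.546, 0.682, 0, -70.136, -16.507], TCP at [0.254, 0.625, 0.227] pointing down, gripper open.
Joint ranges: [-176.03, 176.03], [-82.01, 121.73], [-58.28, 71.71], [-173.87, 95.51], [-174.79, -0.11], [-173.66, 173.66]. Speed limits (degrees/s): [136.94, 136.94, 172.46, 180, 180, 180].

## Interface

Orientations are given as [roll, pitch, yaw] about the fixed x, y, z axes, in that order (R = Rz(yaw) Ry(pitch) Rx(roll)).
In Python, from plant import r gives the robot as it stands. The module is installed in compiled form; this text tells all that it offers.
- The arm moves only by the tool servo_tool, never from a script. Its argument "targets" is a list of rows, each an object of numbers: "dx", "dy", "dz": the shift along the world's x, y, z in cm; "spin": the turn about the world's z in rad; "grip": the opening in per cent of the stroke, from 0 (shut) to 100 (fully open). A call has exactly 10 rows; each row is the pose to reach, as a shift and turn from the pose commanded when the call began; what a row does not reach only later rows make up. A row lasts 1/12 s, in which the tool goes at most 41.7 mm and 7.16 degrees, less where a joint would pass 70% of its speed; a pose out of reach is approached as far as the arm can. A call with a gripper value outside its range is refused whole. The fingers move at their own pace and stop on an object; "squeeze" is the grip in N (left out, the last holds). Time passes only in rows, so rows that repeat a pose let the fingers close, or fill a call up. It gives the time, the measured TCP pose, the force and the opening at its end, in the units of the state.
- r.get_state(): the state, without advancing time (a new reading comes with each control period).
- r.capture(name): name is "scene" or "top"; returns the picture (384x512x3 uint8, blue, green, red); there is no depth.
- r.get_calibration(name): a dict with "K" (3x3 intrinsics, pixels), "k1" (the pictures are not rectified: a ray, as slopes to the right and down, at radius r is drawn at 1 + k1 r^2 times it, then the intrinsics apply), "extrinsics" (4x4, takes a point from camera to world coordinates). Camera axes: x right, y down, z forward; pixel columns grow to the right and rows downward; lengths in m; the calibration is good to about 2 mm. A picture is of the moment at which its call begins. get_calibration takes no time and is no camera call.
- r.close_job(): hands the job in, once; it reports no verdict.
Trained networks look in the newest picture that a camera, given by its name, has taken for a name from the list of things; names that differ only in an ending like _2 or _b are one class to them, and where a whole thing is asked for, a point or a joint stands for the part that bears it (a point fixed in the world has none). Each returns a list of dicts, best first, with "p" (0 to 1); they miss things now and then, are a little off and sometimes report something else, mostly with a low value. They report only what shows in the picture. A call takes as long as a camera call. They do not tell look-alikes from the thing itself.
- r.cut_out(name, camera): "mask" (384x512 bool, what is visible of it) and "extent" ([left, top, right, bottom] in pixels, round what is visible of it).
The state is a dict: "time_s": time; "joints": joint angles; "qd": joint speeds; "joint_torque": joint torques, N m; "tcp_pos": TCP position; "eef_rot": TCP orientation; "contact_force": force on the tool from outside, world axes, zero at the start; "moment": the same for the moment, N m; "gripper_width": finger opening in m.
Only numpy, scipy, OpenCV 4.12 (cv2) and the standard library are available. Lean on these libraries where they do the work, as an engineer would, in place of code of your own. Each camera call takes 0.05 s, during which the arm holds its last target. There are 200 camera calls.

## Task

Put the white lid back on the olive jar: set it level on the mouth, turn it backward (counter-clockwise from above) until it drops at the start of the thread, then screw it forward (clockwise) fully home, nip it up finger-tight against the stops (the jar may first turn a little in its holder) and let go. Work gently by feel: do not force the thread or strain against the stops, and leave the bottle, mug and bowl where they are.

Things in the scene. Friction and masses are not known exactly. Their poses are not given: they have to be found in the camera images.
- lid_center (a point): Loose white plastic lid, lying right way up: round, 78 mm across, 23.5 mm high, open below; on top a straight grip bar 50 mm long (along x), 20 mm wide (y), 32.5 mm high; 56 mm high in all, about 80 g. Point on the lid's axis half-way up: 28 mm above its underside, 4.5 mm above the round top, 28 mm below the bar's top. z up.
- lid: The same lid; origin on its axis at its underside, x along the bar. Inside the skirt, low down, four round lugs 90 degrees apart, one under each end of the bar, one to either side. On the jar it turns almost freely and sinks by its own weight if not held up, with the fingers closed on the bar or loosely around it. Stops are hard: finger-tight is 0.3 to 0.8 N m; 1 N m is straining.
- mouth (a point): On the jar's vertical axis, level with the upper faces of its threads, 150 mm above the counter. HEIGHT of lid_center over this point: 30.7 mm with lugs standing on the stop posts; 26.2 mm riding on the thread tops; 17.5 to 18.2 mm once dropped into the gaps; from there about 75 degrees clockwise on the jar, under the threads, it sinks 5 mm to 13.2 mm at the end stops: fully home.
- neck (a point): On the jar's axis at the rim, 155.5 mm above the counter. White neck 59 mm across, rim tapered, lid has 1.5 mm play. Four equal threads round it, 69 mm across; where they start is unknown (the jar stands at any angle; x and y of these entries do not tell). The drop comes within 80 degrees of backward turning (up to 23 more if the jar turns along in its play).
- thread (a point): On the jar's axis, 143 mm above the counter, mid-thread. Each thread: flat upper face; at its clockwise end a stop post, 4.5 mm above that face and down to the thread's foot (forward turning on top only runs into it: not closed); at its counter-clockwise end, beside the next post, an open gap 18 degrees wide (dropped there, turning farther back runs into the post).
- holder: Steel holder fixed to the counter, 132 mm across, 36 mm high, rubber ring, holding the upright clear jar of olives (97 mm across); origin at the centre of its underside, on the jar's axis. The jar cannot shift or tip, but can turn by a play of 23 degrees (0.08 N m of drag) between hard limits; where in this play it stands is unknown. Strain on the jar counts as strain on the holder.
- oil_bottle: Bystander: closed bottle of green glass, 64 mm across, 210 mm high; origin at the centre of its underside.
- mug: Bystander: white mug, 80 mm across, 90 mm high; origin at the centre of its underside.
- bowl: Bystander: small steel bowl, 120 mm across, 50 mm high; origin at the centre of its underside.
Things that resemble listed ones, but are neither listed nor needed, are in the scene too. There is more than one size of the lid; the job needs the middle-sized.

How it is judged (in metres and radians):
On the way, in this order (a step that is already met when the one before it is completed fails the run):
1. the lid has dropped into the thread start, level on the jar (z of lid_center in the frame of mouth between 0.005 and 0.0195 m and horizontal distance between lid_center and mouth below 0.004 m and angle between lid_center's own z axis and vertical below 0.08 rad), for 0.1 s.
2. the lid is fully home and nipped up finger-tight against its stops (z of lid_center in the frame of mouth between 0.0115 and 0.0142 m and horizontal distance between lid_center and mouth below 0.003 m and angle between lid_center's own z axis and vertical below 0.05 rad and contact force between lid and holder above 8 N), for 0.05 s.
At the end, for the whole second after the job is handed in: The lid is screwed fully home: within 1 mm of its lowest height (lid_center 11.5 to 14.2 mm above the mouth point), centred within 3 mm, level within 0.05 rad, at rest and released (z of lid_center in the frame of mouth between 0.0115 and 0.0142 m and horizontal distance between lid_center and mouth below 0.003 m and angle between lid_center's own z axis and vertical below 0.05 rad and linear speed of lid below 0.01 m/s and contact force between lid and the fingers below 0.1 N); the robot touches nothing.
It fails at once if the lid is forced against the jar or holder (more than 60 N) (contact force between lid and holder above 60 N).
It fails at once if the bottle is moved more than 20 mm or tipped (distance of oil_bottle from where it was at the start of the episode above 0.02 m or angle between oil_bottle's own z axis and vertical above 0.3 rad).
It fails at once if the mug is moved more than 20 mm or tipped (distance of mug from where it was at the start of the episode above 0.02 m or angle between mug's own z axis and vertical above 0.3 rad).
It fails at once if the bowl is moved more than 20 mm or tipped (distance of bowl from where it was at the start of the episode above 0.02 m or angle between bowl's own z axis and vertical above 0.3 rad).
It also fails if it takes over 67 s, if anything falls off the work surface, if the arm or the gripper's body presses on something with over 40 N, if the wrist force passes 120 N, or if a joint passes its speed limit or range.

## Working session

There is one attempt and no reset: what is moved stays moved. The work goes in short steps, Python scripts to look and compute and a tool call to move; the robot and the scene stay as the last step left them, time stands still between calls to the robot, and variables do not carry over. Pictures are saved under pics/ and viewed, about 8 in all and at most 12, crops included, and the job is handed in when it is done.

Besides the shell and the picture viewer there is one more tool, called as name([rows], argument=value, ...), one row to a line, values as JSON. servo_tool: Moves the arm, as the interface text tells. Its arguments: {"type":"object","properties":{"targets":{"type":"array"},"squeeze":{"type":"number"}},"required":["targets"]}

```bash
mkdir -p pics; cat > h.py <<'E'
import numpy as np, cv2
from plant import r
def ray(cam,uv):
    c=r.get_calibration(cam);K=np.array(c['K']);T=np.array(c['extrinsics']);k=c['k1']
    d=np.array([(uv[0]-K[0,2])/K[0,0],(uv[1]-K[1,2])/K[1,1]]);s=d.copy()
    for _ in range(20): s=d/(1+k*(s@s))
    return T[:3,3],T[:3,:3]@np.array([s[0],s[1],1])
def at_z(cam,uv,z):
    o,d=ray(cam,uv);return o+d*(z-o[2])/d[2]
def proj(cam,P):
    c=r.get_calibration(cam);K=np.array(c['K']);T=np.array(c['extrinsics'])
    p=T[:3,:3].T@(np.array(P)-T[:3,3]);s=p[:2]/p[2];s=s*(1+c['k1']*(s@s))
    return K[0,0]*s[0]+K[0,2],K[1,1]*s[1]+K[1,2]
def st():
    s=r.get_state()
    print({k:np.round(v,4).tolist() for k,v in s.items()})
E
python3 - <<'E'
from h import *
st(); print(r.grasp_offset)
a=r.capture('scene');b=r.capture('top')
cv2.imwrite('pics/s0.png',a);cv2.imwrite('pics/t0.png',b)
for c in('scene','top'):
    print(c,np.round(r.get_calibration(c)['extrinsics'],3).tolist(),np.round(r.get_calibration(c)['K'],1).tolist())
    for n in('lid','holder','neck','oil_bottle','mug','bowl'):
        for d in r.cut_out(n,c):
            if d['p']>.2: print(c,n,round(d['p'],2),np.round(d['extent'],1),d['mask'].sum())
E
```

```text
{'time_s': 0.0, 'joints': [84.4018, 20.5922, 0.6329, -0.0212, -70.1364, -16.5083], 'qd': [-0.0365, -0.0919, -0.0935, 0.0404, -0.0208, 0.0246], 'joint_torque': [0.0019, -58.272, 29.3049, 6.997, 0.0072, -0.0001], 'tcp_pos': [0.2538, 0.6249, 0.2256], 'eef_rot': [179.9027, -0.0081, -22.1138], 'contact_force': [-0.4226, 0.9397, -0.0377], 'moment': [0.0034, 0.038, -0.0187], 'gripper_width': 0.0874}
-0.0188
scene [[0.043, 0.591, -0.805, 1.484], [0.999, -0.009, 0.047, 0.054], [0.021, -0.806, -0.591, 0.804], [0.0, 0.0, 0.0, 1.0]] [[499.4, 0.0, 250.8], [0.0, 499.4, 192.9], [0.0, 0.0, 1.0]]
scene lid 0.96 [198.3 160.1 237.4 203.2] 1299
scene lid 0.94 [203.9 233.9 228.4 258.4] 457
scene lid 0.78 [216.7 203.5 245.9 229.6] 695
scene holder 0.7 [130.7 173.7 184.  251.8] 3020
scene holder 0.49 [262.1 242.6 313.3 296.6] 2119
scene neck 0.66 [128.1 174.5 183.6 250.8] 3131
scene oil_bottle 0.9 [337.4 144.1 365.5 222.9] 1596
scene oil_bottle 0.62 [116.4 244.6 172.2 291.5] 1843
scene mug 0.63 [262.3 243.2 312.  296.1] 1985
scene mug 0.44 [214.4 202.5 244.9 233.1] 764
scene bowl 0.56 [116.1 242.4 172.8 292. ] 1866
scene bowl 0.4 [215.3 200.2 245.  233.2] 774
top [[0.013, -0.997, 0.077, 0.48], [-1.0, -0.013, -0.01, 0.095], [0.011, -0.077, -0.997, 1.322], [0.0, 0.0, 0.0, 1.0]] [[436.9, 0.0, 258.6], [0.0, 436.9, 186.9], [0.0, 0.0, 1.0]]
top lid 0.93 [250.5 194.5 277.3 222.9] 510
top lid 0.79 [255.9 237.4 293.1 278. ] 1141
top lid 0.7 [268.6 166.5 285.  187.9] 301
top holder 0.77 [304.9 180.9 350.7 219.3] 1504
top neck 0.91 [305.4 179.5 350.7 224.5] 1457
top oil_bottle 0.61 [144.5 195.8 178.2 218.3] 608
top oil_bottle 0.57 [303.9 176.8 350.8 225.5] 1523
top mug 0.77 [213.7 118.4 243.2 151.3] 758
top bowl 0.97 [308.7 121.9 350.3 157.8] 1298
```

View pics/s0.png

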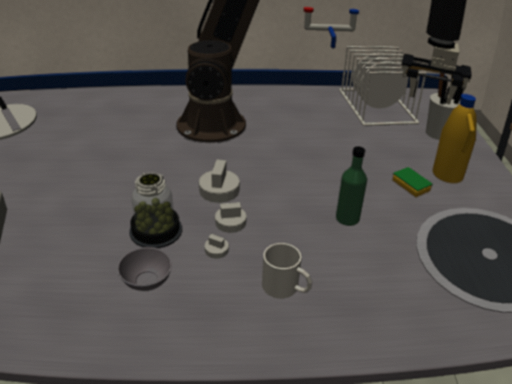

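View pics/t0.png

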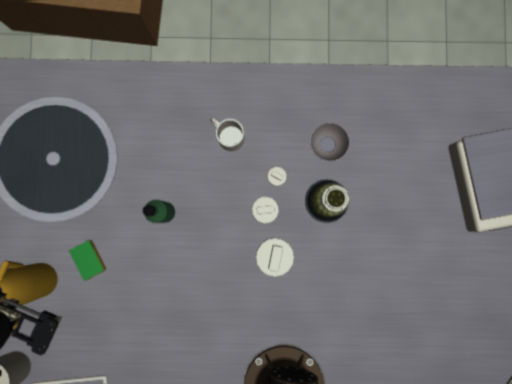

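Candidate lids: the large one at scene (218,183) / top (275,257), the middle one at (231,217) / (265,209), and the small one at (216,245) / (277,176). The middle one is about 27 px across in the top view, which is about 78 mm, so it fits. I'll confirm it in an enlarged crop.

```bash
python3 - <<'E'
from h import *
a=cv2.imread('pics/s0.png');b=cv2.imread('pics/t0.png')
A=cv2.resize(b[170:230,240:360],None,fx=6.6,fy=6.6,interpolation=cv2.INTER_CUBIC)
B=cv2.resize(a[165:225,125:245],None,fx=6.6,fy=6.6,interpolation=cv2.INTER_CUBIC)
B=cv2.resize(a[170:255,125:250],None,fx=6.3,fy=6.3,interpolation=cv2.INTER_CUBIC)
cv2.imwrite('pics/c1.png',A);cv2.imwrite('pics/c2.png',B)
r.capture('scene');r.capture('top')
for c,box in(('top',(250,194,278,223)),('scene',(216,203,246,230))):
    for d in r.cut_out('lid',c):
        e=d['extent']
        if abs(e[0]-box[0])<5 and abs(e[1]-box[1])<5:
            m=d['mask'];v,u=np.nonzero(m);print(c,e,u.mean(),v.mean())
            print(at_z(c,(u.mean(),v.mean()),.02), at_z(c,((e[0]+e[2])/2,(e[1]+e[3])/2),.02))
            print('width',at_z(c,(e[0],e[1]),.02)-at_z(c,(e[2],e[3]),.02))
g=cv2.cvtColor(b,cv2.COLOR_BGR2GRAY)
# white patches in top by threshold
print(g[205:213,252:282]); print(g[184:214:2,318:356:2])
E
```

```text
top [249.3, 194.8, 274.7, 222.7] 264.4047619047619 209.09126984126985
[0.51545008 0.06293963 0.02      ] [0.51637244 0.07011399 0.02      ]
width [0.08202164 0.07664609 0.        ]
scene [214.3, 201.9, 246.7, 232.0] 229.78848560700877 217.48560700876095
[0.51862407 0.05951375 0.02      ] [0.51653682 0.06130619 0.02      ]
width [-1.20553146e-01 -7.95079636e-02 -1.11022302e-16]
[[137 176 200 205 204 201 200 202 202 203 204 205 202 191 181 183 189 190
  193 197 200 203 206 207 198 162 130 120 119 119]
 [145 187 203 204 198 187 185 189 191 197 200 203 201 191 183 185 190 192
  193 197 199 202 205 206 203 185 141 120 118 119]
 [159 192 204 201 188 185 187 190 193 198 200 202 203 203 200 201 202 201
  202 203 203 202 203 205 206 192 147 121 118 117]
 [168 197 205 198 181 192 200 202 202 204 205 205 205 205 207 206 205 206
  205 205 206 201 193 202 207 196 151 122 117 116]
 [165 196 204 199 184 194 204 206 207 206 206 207 207 207 207 206 206 207
  206 206 206 199 183 198 206 198 159 126 118 115]
 [159 195 204 202 193 194 203 206 206 206 207 206 206 206 207 207 207 206
  207 207 206 199 183
[... 796 characters left out ...]
  42  42  42  44  43  41  98 176 161 122 123
  123]
 [ 76  65 136 168 165  53  51  50  42  42  41  45  44  85 174 176 124 122
  122]
 [ 86  71 129 160 157  65  55  51  41  41  42  59  53 103 175 165 122 122
  122]
 [ 78  68 107 158 133 119  45  42  45  54  42  45  48 146 184 138 120 122
  122]
 [ 57  73  78 141 160 160  86  45  47  59  44  47 111 172 173 115 120 122
  123]
 [ 56  88  81  91 181 150 146 123  91  81  92 136 170 189 125 109 120 121
  121]
 [ 53  78  83  71 111 179 172 155 161 167 169 167 171 134  79 112 119 119
  119]
 [ 47  54  65  84  83 106 146 160 177 183 172 153 103  68  87 117 120 120
  119]
 [ 41  44  50  78  76  88 103  98 104 115  97  71  58  51 107 119 120 120
  120]]
```

View pics/c1.png

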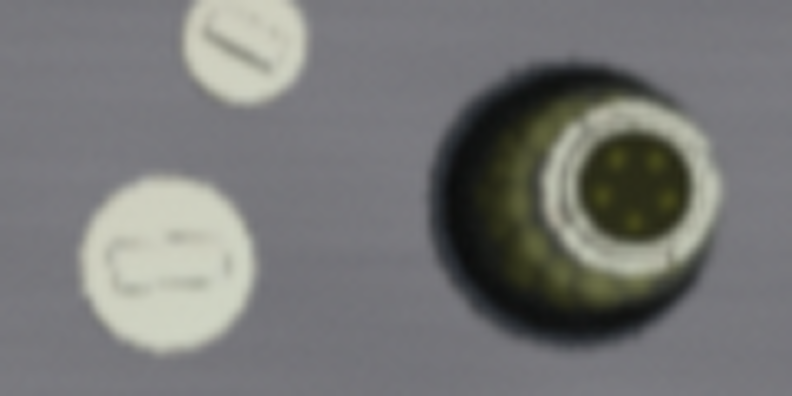

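View pics/c2.png

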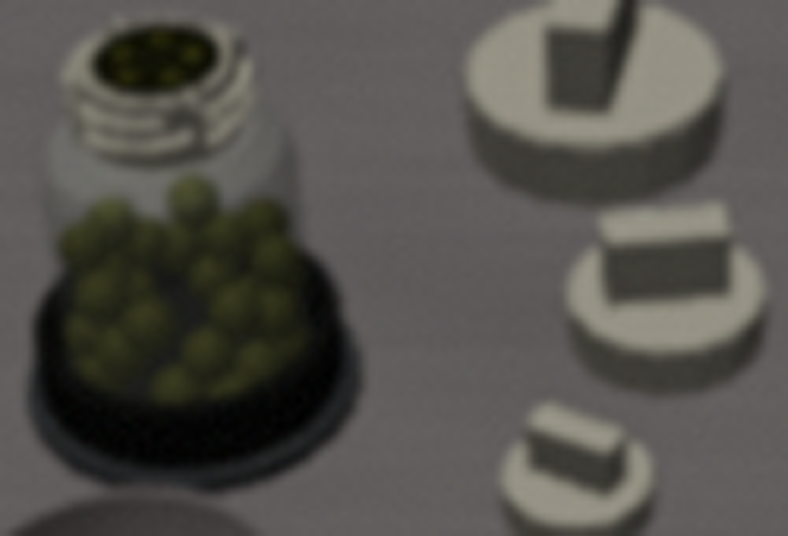

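The middle lid is in the top crop at about (168,264), with its bar nearly along world y. The jar's rim and threads are at about (635,186), and the large and small lids are clearly different in size. Next I'll measure precisely.

```bash
cat > m.py <<'E'
from h import *
from scipy.optimize import least_squares
def circ(c,x,y,z,R):
    t=np.linspace(0,2*np.pi,73)[:-1]
    return np.array([proj(c,(x+R*np.cos(a),y+R*np.sin(a),z)) for a in t]).astype(np.float32)
def dark(img,c0,th=110,rad=9):
    g=cv2.cvtColor(img,cv2.COLOR_BGR2GRAY);g=cv2.resize(g,None,fx=4,fy=4,interpolation=cv2.INTER_CUBIC)
    m=(g<th).astype(np.uint8);n,l,s,ce=cv2.connectedComponentsWithStats(m,connectivity=4)
    k=l[int(c0[1]*4),int(c0[0]*4)];e=cv2.fitEllipse(max(cv2.findContours((l==k).astype(np.uint8),0,1)[0],key=len))
    return (np.array(e[0])+.5)/4-.5,np.array(e[1])/4,s[k]
E
python3 - <<'E'
from m import *
a=cv2.imread('pics/s0.png');b=cv2.imread('pics/t0.png')
# jar opening (dark) in both
for c,i,p,ths in(('top',b,(336,198),(90,110,130)),('scene',a,(149,179),(50,60,70))):
    for th in ths:
        ce,ax,n=dark(i,p,th);print(c,th,ce,ax,n/16, at_z(c,ce,.1555)[:2])
# lid disc in top: bright blob
g=cv2.resize(cv2.cvtColor(b,6),None,fx=4,fy=4,interpolation=2)
m=(g>160).astype(np.uint8)
n,l,s,ce=cv2.connectedComponentsWithStats(m)
k=l[4*200,4*265];cs=cv2.findContours((l==k).astype(np.uint8),0,1)[0];e=cv2.fitEllipse(cv2.convexHull(max(cs,key=len)))
u=(np.array(e[0])+.5)/4-.5;print('lid top',u,np.array(e[1])/4,at_z('top',u,.0235),at_z('top',u,.012))
# jar outer ring in top and lid hull
# bar top in scene: bright region; print brightness
ga=cv2.cvtColor(a,6);print(ga[200:232,213:248:1][::2])
E
```

```text
top 90 [335.6875     197.87364197] [16.42110825 16.70456886] [ 81.9375  47.5      4.1875   4.1875 221.375 ] [ 0.54429444 -0.1242753 ]
top 110 [335.66079712 197.8555603 ] [17.09449577 17.28289223] [ 81.875   47.375    4.3125   4.375  238.25  ] [ 0.54434194 -0.1242038 ]
top 130 [335.64297485 197.85438538] [17.74246788 17.99712372] [ 81.8125  47.3125   4.5      4.5    257.1875] [ 0.54434445 -0.12415604]
scene 50 [149.32148743 179.02799988] [10.00861454 19.14966583] [ 35.0625  43.625    4.75     2.5625 155.6875] [ 0.54360342 -0.12460058]
scene 60 [149.3127594  179.02192688] [10.56693363 19.60177231] [ 35.      43.5      4.875    2.75   167.9375] [ 0.54357859 -0.12462381]
scene 70 [149.33088684 179.00334167] [11.15797424 19.99868202] [ 34.9375  43.4375   5.       2.875  180.6875] [ 0.54350439 -0.12459096]
lid top [264.92059326 209.490448  ] [26.09221268 26.38084793] [0.51419122 0.06147875 0.0235    ] [0.51449133 0.06118567 0.012     ]
[[ 61  61  62  62  61  59  59  58  60  59  61  61  60  61  60  63  67  74
   80  86  89  93  94  96  94  94  94  94  93  93  94  93  93  94  93]
 [ 84  81  
[... 1464 characters left out ...]
 122 135 142 146 147 146 146 146 146 146 146 146
  146 146 147 145 146 147 145 144 141 133 120  96  69  50  54  74  89]
 [ 91  88  80  69  62  63  66  75  88 102 114 126 132 136 139 139 138 139
  139 141 138 137 134 126 115 103  93  82  69  55  48  48  60  81  92]
 [ 93  92  87  78  68  63  61  61  59  62  67  70  71  73  78  84  86  85
   82  81  78  74  72  71  66  58  58  55  52  48  51  62  78  91  95]
 [ 92  92  94  91  83  72  65  61  61  61  61  60  60  60  60  60  61  60
   60  61  60  61  58  57  55  56  56  57  56  64  75  87  93  95  96]
 [ 93  93  92  93  92  89  86  79  73  67  64  61  58  62  61  60  58  59
   62  59  60  60  59  58  60  64  68  73  82  91  95  97  96  96  96]]
```

```bash
python3 - <<'E'
from m import *
P=at_z('scene',(221.5,217.6),.0235);Q=at_z('scene',(239.5,216.0),.0235);print(P,Q,np.linalg.norm(P-Q),np.degrees(np.arctan2(*(P-Q)[[1,0]])))
# fit box: project lid model, compare by bar yaw in top: shaded slim lines
a=cv2.imread('pics/s0.png');b=cv2.imread('pics/t0.png')
ga=cv2.cvtColor(a,6).astype(np.float32)
# front face (+x) mask dark <80 within box
best=[]
for yaw in range(-105,-65,1):
  for dx in np.arange(-4,5,2):
    for dy in np.arange(-4,5,2):
      x,y=.5145+dx/1e3,.061+dy/1e3;t=np.radians(yaw);ux=np.array([np.cos(t),np.sin(t)]);uy=np.array([-ux[1],ux[0]])
      f=lambda s,w,z:(proj('scene',(*(np.array([x,y])+ux*s*.025+uy*w*.01),z)))
      m=np.full((384*4,512*4),0,np.uint8);ac=lambda pts:(np.array(pts)*4+1.5).astype(np.int32)
      cv2.fillPoly(m,[ac(circ('scene',x,y,.0235,.039))],1)
      cv2.fillPoly(m,[ac([f(-1,1,.0235),f(1,1,.0235),f(1,1,.056),f(-1,1,.056)])],2)
      cv2.fillPoly(m,[ac([f(-1,1,.056),f(1,1,.056),f(1,-1,.056),f(-1,-1,.056)])],3)
      m=m[800:936,840:1000]
      lut=np.array([-1,147,60,144],np.float32)[m];lo=cv2.resize(np.where(lut<0,94,lut),None,fx=.25,fy=.25,interpolation=cv2.INTER_AREA)
      wt=cv2.resize((lut>0).astype(np.float32),None,fx=.25,fy=.25,interpolation=3)>.5
      e=np.abs(lo-ga[200:234,210:250])[:27]
      best.append((e[wt[:27]|True].mean(),yaw,dx,dy))
best.sort();print(best[:8])
E
```

```text
[0.5230619  0.03897281 0.0235    ] [0.51747004 0.08367961 0.0235    ] 0.045055155793130165 -82.8705501226985Traceback (most recent call last):
  File "<stdin>", line 14, in <module>
  File "m.py", line 5, in circ
    return np.array([proj(c,(x+R*np.cos(a),y+R*np.sin(a),z)) for a in t]).astype(np.float32)
                     ~~~~^^^^^^^^^^^^^^^^^^^^^^^^^^^^^^^^^^^
  File "h.py", line 11, in proj
    c=r.get_calibration(cam);K=np.array(c['K']);T=np.array(c['extrinsics'])
ValueError: time passes only in moves, steps and waits
```

```bash
sed -i 's/^def ray/_c={}\ndef cal(n):\n    if n not in _c: _c[n]=r.get_calibration(n)\n    return _c[n]\ndef ray/; s/c=r.get_calibration(cam)/c=cal(cam)/' h.py; time python3 - <<'E'
from m import *
a=cv2.imread('pics/s0.png')
ga=cv2.cvtColor(a,6).astype(np.float32)
best=[]
for yaw in range(-94,-74,2):
  for dx in np.arange(-6,5,2):
    for dy in np.arange(-4,5,2):
      x,y=.5145+dx/1e3,.061+dy/1e3;t=np.radians(yaw);ux=np.array([np.cos(t),np.sin(t)]);uy=np.array([-ux[1],ux[0]])
      f=lambda s,w,z:(proj('scene',(*(np.array([x,y])+ux*s*.025+uy*w*.01),z)))
      m=np.full((384*4,512*4),0,np.uint8);ac=lambda pts:(np.array(pts)*4+1.5).astype(np.int32)
      cv2.fillPoly(m,[ac(circ('scene',x,y,.0235,.039))],1)
      cv2.fillPoly(m,[ac([f(-1,1,.0235),f(1,1,.0235),f(1,1,.056),f(-1,1,.056)])],2)
      cv2.fillPoly(m,[ac([f(-1,1,.056),f(1,1,.056),f(1,-1,.056),f(-1,-1,.056)])],3)
      lut=np.array([94,147,60,144],np.float32)[m[800:936,840:1000]];lo=cv2.resize(lut,None,fx=.25,fy=.25,interpolation=cv2.INTER_AREA)
      best.append((np.abs(lo-ga[200:234,210:250])[4:22].mean(),yaw,dx,dy))
best.sort();print(best[:8])
E
```

```text
[(np.float32(6.7796874), -86, np.int64(-2), np.int64(0)), (np.float32(6.7840276), -84, np.int64(-2), np.int64(0)), (np.float32(6.842708), -86, np.int64(0), np.int64(0)), (np.float32(6.8871527), -84, np.int64(0), np.int64(0)), (np.float32(6.8918405), -82, np.int64(-2), np.int64(0)), (np.float32(6.9136286), -88, np.int64(-2), np.int64(0)), (np.float32(6.943663), -88, np.int64(0), np.int64(0)), (np.float32(6.9445314), -82, np.int64(0), np.int64(0))]
real	0m2.170s
user	0m2.256s
sys	0m0.146s
```

servo_tool([
  {"dx":0.5,"dy":-1.0,"dz":2,"spin":-0.06,"grip":60},
  {"dx":1.7,"dy":-3.7,"dz":4,"spin":-0.12,"grip":60},
  {"dx":3.2,"dy":-7,"dz":5,"spin":-0.19,"grip":60},
  {"dx":4.8,"dy":-10.4,"dz":6,"spin":-0.28,"grip":60},
  {"dx":6.4,"dy":-13.9,"dz":6,"spin":-0.37,"grip":60},
  {"dx":8.1,"dy":-17.5,"dz":6,"spin":-0.46,"grip":60},
  {"dx":9.8,"dy":-21.2,"dz":6,"spin":-0.55,"grip":60},
  {"dx":11.5,"dy":-24.9,"dz":6,"spin":-0.64,"grip":60},
  {"dx":13.2,"dy":-28.6,"dz":6,"spin":-0.73,"grip":60},
  {"dx":14.9,"dy":-32.3,"dz":6,"spin":-0.82,"grip":60},
], squeeze=20)

```text
time_s: 1.73
tcp_pos: [0.4033, 0.3005, 0.287]
eef_rot: [-180.0, 0.0, -69.3]
contact_force: [0.8, 0.1, 0.7]
gripper_width: 0.0525
```

servo_tool([
  {"dx":1.7,"dy":-3.7,"dz":0,"spin":-0.06,"grip":60},
  {"dx":3.4,"dy":-7.4,"dz":-1,"spin":-0.12,"grip":60},
  {"dx":5.1,"dy":-11.1,"dz":-2,"spin":-0.18,"grip":60},
  {"dx":6.8,"dy":-14.7,"dz":-4,"spin":-0.24,"grip":60},
  {"dx":8.3,"dy":-18.1,"dz":-6,"spin":-0.278,"grip":60},
  {"dx":9.6,"dy":-21,"dz":-8,"spin":-0.278,"grip":60},
  {"dx":10.6,"dy":-23,"dz":-10,"spin":-0.278,"grip":60},
  {"dx":11,"dy":-24,"dz":-12,"spin":-0.278,"grip":60},
  {"dx":11.1,"dy":-24.1,"dz":-14,"spin":-0.278,"grip":60},
  {"dx":11.1,"dy":-24.1,"dz":-15,"spin":-0.278,"grip":60},
])

```text
time_s: 2.57
tcp_pos: [0.5131, 0.0599, 0.1343]
eef_rot: [179.8, -0.0, -85.1]
contact_force: [-0.0, 0.2, -0.8]
gripper_width: 0.0523
```

```bash
python3 - <<'E'
from h import *
a=r.capture('scene')
cv2.imwrite('pics/s1.png',cv2.resize(a[120:260,120:300],None,fx=4.4,fy=4.2,interpolation=2));st()
E
```

```text
{'time_s': 2.6167, 'joints': [28.5005, 10.5742, -26.3752, -0.0545, -53.3137, -23.5814], 'qd': [1.1261, -1.6212, 2.0716, 0.1758, -4.0071, -0.1224], 'joint_torque': [-0.4297, -44.1501, 27.919, 6.9496, 0.0604, 0.0673], 'tcp_pos': [0.5124, 0.0603, 0.1333], 'eef_rot': [179.7414, -0.0654, -85.1134], 'contact_force': [-1.0196, -0.2016, -1.7014], 'moment': [0.1161, 0.1902, -0.01], 'gripper_width': 0.0527}
```

View pics/s1.png

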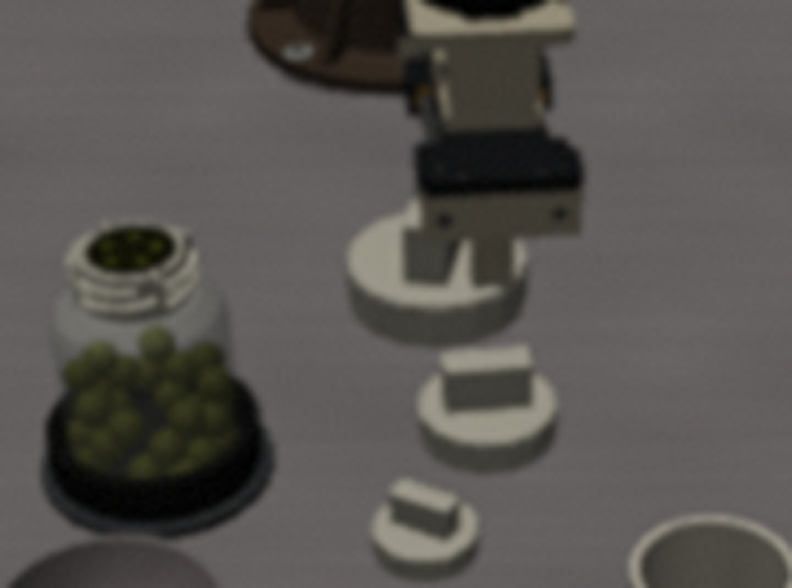

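The arm is over the middle lid (crop ≈ (487,395)), with its jaws across the bar. I'll descend and grip.

servo_tool([
  {"dx":0.05,"dy":0.1,"dz":-1.5,"grip":60},
  {"dx":0.05,"dy":0.1,"dz":-3,"grip":60},
  {"dx":0.05,"dy":0.1,"dz":-4.5,"grip":60},
  {"dx":0.05,"dy":0.1,"dz":-6,"grip":60},
  {"dx":0.05,"dy":0.1,"dz":-7.5,"grip":60},
  {"dx":0.05,"dy":0.1,"dz":-8.7,"grip":60},
  {"dx":0.05,"dy":0.1,"dz":-9.7,"grip":60},
  {"dx":0.05,"dy":0.1,"dz":-10.2,"grip":60},
  {"dx":0.05,"dy":0.1,"dz":-10.5,"grip":60},
  {"dx":0.05,"dy":0.1,"dz":-10.5,"grip":60},
])

```text
validation failed for argument at $.ta...
```

servo_tool([
  {"grip":40},
  {"grip":30},
  {"grip":20},
  {"grip":15},
  {"grip":15},
  {"grip":15},
  {"grip":15},
  {"grip":15},
  {"grip":15},
  {"grip":15},
], squeeze=20)

```text
validation failed for argument at $.ta...
```

servo_tool([
  {"dx":0.05,"dy":0.1,"dz":-1.5,"spin":0,"grip":60},
  {"dx":0.05,"dy":0.1,"dz":-3,"spin":0,"grip":60},
  {"dx":0.05,"dy":0.1,"dz":-4.5,"spin":0,"grip":60},
  {"dx":0.05,"dy":0.1,"dz":-6,"spin":0,"grip":60},
  {"dx":0.05,"dy":0.1,"dz":-7.5,"spin":0,"grip":60},
  {"dx":0.05,"dy":0.1,"dz":-8.7,"spin":0,"grip":60},
  {"dx":0.05,"dy":0.1,"dz":-9.7,"spin":0,"grip":60},
  {"dx":0.05,"dy":0.1,"dz":-10.2,"spin":0,"grip":60},
  {"dx":0.05,"dy":0.1,"dz":-10.5,"spin":0,"grip":60},
  {"dx":0.05,"dy":0.1,"dz":-10.5,"spin":0,"grip":60},
])

```text
time_s: 3.45
tcp_pos: [0.5146, 0.0626, 0.0316]
eef_rot: [180.0, -0.0, -85.0]
contact_force: [0.3, -0.7, -1.0]
gripper_width: 0.0526
```

servo_tool([
  {"dx":0,"dy":0,"dz":0,"spin":0,"grip":40},
  {"dx":0,"dy":0,"dz":0,"spin":0,"grip":30},
  {"dx":0,"dy":0,"dz":0,"spin":0,"grip":20},
  {"dx":0,"dy":0,"dz":0,"spin":0,"grip":10},
  {"dx":0,"dy":0,"dz":0,"spin":0,"grip":10},
  {"dx":0,"dy":0,"dz":0,"spin":0,"grip":10},
  {"dx":0,"dy":0,"dz":0,"spin":0,"grip":10},
  {"dx":0,"dy":0,"dz":0,"spin":0,"grip":10},
  {"dx":0,"dy":0,"dz":0,"spin":0,"grip":10},
  {"dx":0,"dy":0,"dz":0,"spin":0,"grip":10},
], squeeze=20)

```text
time_s: 4.28
tcp_pos: [0.5146, 0.0624, 0.0318]
eef_rot: [-180.0, -0.0, -85.0]
contact_force: [-1.6, 0.3, 5.2]
gripper_width: 0.02
```

servo_tool([
  {"dx":0,"dy":0,"dz":1,"spin":0,"grip":10},
  {"dx":0,"dy":0,"dz":3,"spin":0,"grip":10},
  {"dx":0,"dy":0,"dz":5,"spin":0,"grip":10},
  {"dx":0,"dy":0,"dz":7.5,"spin":0,"grip":10},
  {"dx":0,"dy":0,"dz":10,"spin":0,"grip":10},
  {"dx":0,"dy":0,"dz":12.5,"spin":0,"grip":10},
  {"dx":0,"dy":-0.5,"dz":15,"spin":0,"grip":10},
  {"dx":0.3,"dy":-1.5,"dz":17,"spin":0,"grip":10},
  {"dx":0.6,"dy":-3.5,"dz":18,"spin":0,"grip":10},
  {"dx":0.9,"dy":-5.5,"dz":18,"spin":0,"grip":10},
], squeeze=20)

```text
time_s: 5.12
tcp_pos: [0.5249, 0.0074, 0.2151]
eef_rot: [-179.7, 0.1, -84.9]
contact_force: [-0.8, 0.7, -1.2]
gripper_width: 0.0199
```

servo_tool([
  {"dx":0.3,"dy":-2,"dz":0,"spin":0,"grip":10},
  {"dx":0.6,"dy":-4,"dz":0,"spin":0,"grip":10},
  {"dx":1.0,"dy":-6.2,"dz":0,"spin":0,"grip":10},
  {"dx":1.4,"dy":-8.4,"dz":0,"spin":0,"grip":10},
  {"dx":1.7,"dy":-10.4,"dz":0,"spin":0,"grip":10},
  {"dx":1.9,"dy":-11.8,"dz":0,"spin":0,"grip":10},
  {"dx":2.0,"dy":-12.7,"dz":0,"spin":0,"grip":10},
  {"dx":2.0,"dy":-13.05,"dz":0,"spin":0,"grip":10},
  {"dx":2.0,"dy":-13.05,"dz":0,"spin":0,"grip":10},
  {"dx":2.0,"dy":-13.05,"dz":0,"spin":0,"grip":10},
])

```text
time_s: 5.95
tcp_pos: [0.5433, -0.1228, 0.2116]
eef_rot: [180.0, 0.0, -85.0]
contact_force: [0.2, 0.1, -1.1]
gripper_width: 0.0198
```

```bash
python3 - <<'E'
from m import *
a=r.capture('scene');b=r.capture('top');st()
cv2.imwrite('pics/s2f.png',a);cv2.imwrite('pics/t2f.png',b)
cv2.imwrite('pics/s2.png',cv2.resize(a[130:260,100:220],None,fx=4.6,fy=4.6,interpolation=2))
cv2.imwrite('pics/t2.png',cv2.resize(b[160:240,290:390],None,fx=7,fy=7,interpolation=2))
E
```

```text
{'time_s': 6.05, 'joints': [7.4353, 10.0903, -15.6511, -0.008, -64.25, -2.4076], 'qd': [0.2517, 0.0862, -0.087, 0.0482, 0.1156, 0.1633], 'joint_torque': [-0.2987, -42.9279, 28.4888, 6.8656, 0.0265, -0.0038], 'tcp_pos': [0.5435, -0.1225, 0.2117], 'eef_rot': [-179.9917, 0.0075, -84.9758], 'contact_force': [0.0329, -0.124, -0.7777], 'moment': [0.0901, -0.0642, 0.0185], 'gripper_width': 0.0197}
```

View pics/s2.png

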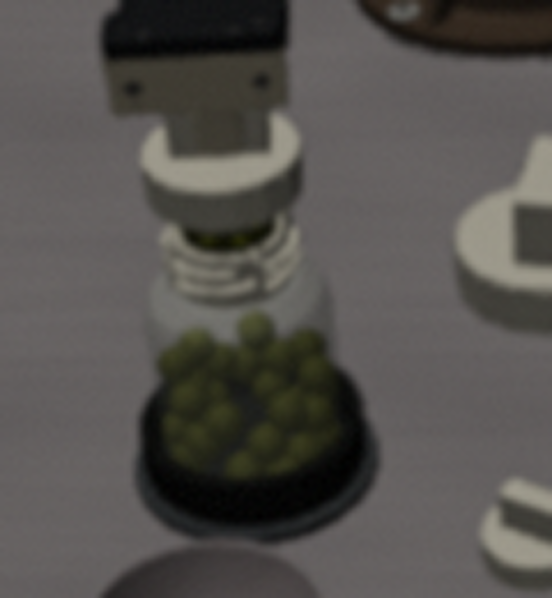

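View pics/t2.png

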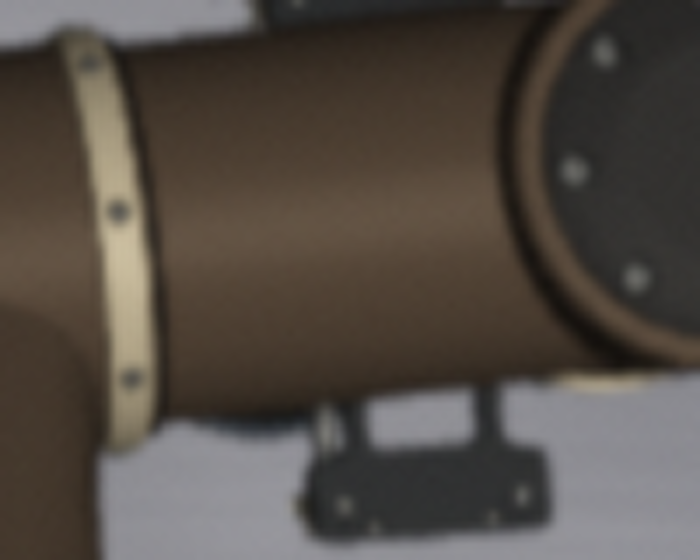

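The lid is held level above the jar, with its disc at crop columns 141–302. The top view is blocked by the arm. I'll measure the lid's lateral position from the scene view.

```bash
python3 - <<'E'
from m import *
def edges(img,rows,c0,c1,side):
    g=cv2.cvtColor(img,6).astype(float);out=[]
    for v in rows:
        row=g[v,c0:c1];out.append(row)
    return np.array(out).astype(int)
a=cv2.imread('pics/s2f.png')
print(edges(a,range(163,176,2),124,140,0));print(edges(a,range(163,176,2),156,174,0))
for y in(-.122,-.124,-.126):
    for z in (.18,.2035):
        p=circ('scene',.5435,y,z,.039);print(y,z,p[:,0].min(),p[:,0].max(),p[:,1].min(),p[:,1].max())
# lateral check also at original lid location
s=cv2.imread('pics/s0.png');p=circ('scene',.5138,.0612,.0235,.039);print(p.min(0),p.max(0))
E
```

```text
[[ 97  97  98  96  97 101 115 143 152 153 151 143 120  89  74  76]
 [100  98  98  98  99  99 117 139 150 152 152 151 148 143 142 142]
 [ 98  99  98  98  99  98  95  96 118 140 148 152 152 153 150 152]
 [ 98  97  97  98  97  99  91  78  74  91 107 123 136 145 148 149]
 [ 97  97  97  99  99  99  96  83  70  62  63  70  80  90  97 103]
 [ 99  98  99  99 100 100  97  89  74  65  63  64  63  62  62  63]
 [ 99  99  99 100  99  98  98  97  89  75  67  63  62  62  62  63]]
[[113 115 124 143 152 153 150 138 110  88  91  97  97  97  97  97  98  98]
 [152 151 152 152 150 144 126  92  62  65  88  97  98  97  97  97  97  98]
 [151 150 144 132 116  93  67  46  43  61  88  98  98  97  98  98  98  98]
 [121 101  81  66  58  57  51  44  43  61  88  97  97  96  98  97  97  98]
 [ 65  56  52  51  51  52  50  45  48  70  90  99  97  98  98  98  98  98]
 [ 60  57  54  52  52  52  52  57  73  88  96  96  96  97  96  96  96  97]
 [ 58  59  55  53  59  63  68  80  93  97  96  97  96  95  96  97  96  95]]
-0.122 0.18 132.23274 166.62784 160.77985 179.91777
-0.122 0.2035 131.03621 165.84288 152.16508 171.02405
-0.124 0.18 131.36002 165.74963 160.78983 179.92685
-0.124 0.2035 130.15347 164.95436 152.17593 171.03409
-0.126 0.18 130.48769 164.87166 160.79985 179.93594
-0.126 0.2035 129.27115 164.06607 152.18684 171.04416
[214.7736  205.58862] [246.08733 225.22902]
```

servo_tool([
  {"dx":0.04,"dy":-0.05,"dz":-0.3,"spin":0,"grip":10},
  {"dx":0.04,"dy":-0.05,"dz":-0.6,"spin":0,"grip":10},
  {"dx":0.04,"dy":-0.05,"dz":-0.9,"spin":0,"grip":10},
  {"dx":0.04,"dy":-0.05,"dz":-1.2,"spin":0,"grip":10},
  {"dx":0.04,"dy":-0.05,"dz":-1.5,"spin":0,"grip":10},
  {"dx":0.04,"dy":-0.05,"dz":-1.75,"spin":0,"grip":10},
  {"dx":0.04,"dy":-0.05,"dz":-2,"spin":0,"grip":10},
  {"dx":0.04,"dy":-0.05,"dz":-2.1,"spin":0,"grip":10},
  {"dx":0.04,"dy":-0.05,"dz":-2.1,"spin":0,"grip":10},
  {"dx":0.04,"dy":-0.05,"dz":-2.1,"spin":0,"grip":10},
])

```text
time_s: 6.88
tcp_pos: [0.544, -0.1237, 0.1906]
eef_rot: [180.0, -0.0, -85.0]
contact_force: [-0.9, -0.2, -0.7]
gripper_width: 0.02
```

servo_tool([
  {"dx":0,"dy":0,"dz":-0.1,"spin":0,"grip":10},
  {"dx":0,"dy":0,"dz":-0.2,"spin":0,"grip":10},
  {"dx":0,"dy":0,"dz":-0.3,"spin":0,"grip":10},
  {"dx":0,"dy":0,"dz":-0.4,"spin":0,"grip":10},
  {"dx":0,"dy":0,"dz":-0.5,"spin":0,"grip":10},
  {"dx":0,"dy":0,"dz":-0.6,"spin":0,"grip":10},
  {"dx":0,"dy":0,"dz":-0.7,"spin":0,"grip":10},
  {"dx":0,"dy":0,"dz":-0.7,"spin":0,"grip":10},
  {"dx":0,"dy":0,"dz":-0.7,"spin":0,"grip":10},
  {"dx":0,"dy":0,"dz":-0.7,"spin":0,"grip":10},
], squeeze=10)

```text
time_s: 7.72
tcp_pos: [0.5439, -0.1237, 0.1836]
eef_rot: [-180.0, -0.0, -85.0]
contact_force: [0.4, -0.7, 0.4]
gripper_width: 0.0202
```

servo_tool([
  {"dx":0,"dy":0,"dz":-0.05,"spin":0,"grip":10},
  {"dx":0,"dy":0,"dz":-0.1,"spin":0,"grip":10},
  {"dx":0,"dy":0,"dz":-0.15,"spin":0,"grip":10},
  {"dx":0,"dy":0,"dz":-0.2,"spin":0,"grip":10},
  {"dx":0,"dy":0,"dz":-0.25,"spin":0,"grip":10},
  {"dx":0,"dy":0,"dz":-0.3,"spin":0,"grip":10},
  {"dx":0,"dy":0,"dz":-0.35,"spin":0,"grip":10},
  {"dx":0,"dy":0,"dz":-0.4,"spin":0,"grip":10},
  {"dx":0,"dy":0,"dz":-0.4,"spin":0,"grip":10},
  {"dx":0,"dy":0,"dz":-0.4,"spin":0,"grip":10},
], squeeze=6)

```text
time_s: 8.55
tcp_pos: [0.544, -0.1237, 0.1798]
eef_rot: [-180.0, -0.0, -85.0]
contact_force: [-0.4, -0.3, 1.5]
gripper_width: 0.0205
```

servo_tool([
  {"dx":0,"dy":0,"dz":0,"spin":0,"grip":25},
  {"dx":0,"dy":0,"dz":0,"spin":0,"grip":25},
  {"dx":0,"dy":0,"dz":0,"spin":0,"grip":25},
  {"dx":0,"dy":0,"dz":0,"spin":0,"grip":25},
  {"dx":0,"dy":0,"dz":0,"spin":0.02,"grip":25},
  {"dx":0,"dy":0,"dz":0,"spin":0.05,"grip":25},
  {"dx":0,"dy":0,"dz":0,"spin":0.08,"grip":25},
  {"dx":0,"dy":0,"dz":0,"spin":0.11,"grip":25},
  {"dx":0,"dy":0,"dz":0,"spin":0.13,"grip":25},
  {"dx":0,"dy":0,"dz":0,"spin":0.14,"grip":25},
])

```text
time_s: 9.38
tcp_pos: [0.5439, -0.1236, 0.1795]
eef_rot: [180.0, 0.0, -76.9]
contact_force: [-0.5, -0.5, -0.4]
gripper_width: 0.0222
```

```bash
cat > look.py <<'E'
import sys
from m import *
a=r.capture('scene');n=sys.argv[1];cv2.imwrite(f'pics/{n}.png',a);s=r.get_state()
print(np.round(s['tcp_pos'],4),np.round(s['eef_rot'],1),np.round(s['contact_force'],2),np.round(s['moment'],3),round(s['gripper_width'],4),s['time_s'])
g=cv2.cvtColor(a,6).astype(float)
# disc-top / skirt edge on near side: bright->dark transition, cols 140..158
E_=[]
for u in range(140,158):
    col=g[155:215,u];w=np.arange(60);d=col[:-1]-col[1:]
    k=int(np.argmax(d));ss=slice(max(k-2,0),k+3);E_.append(155+.5+(w[:-1][ss]*d[ss]).sum()/d[ss].sum())
E_=np.array(E_);print('edge',np.round(E_,1),round(np.median(E_),2))
for h in(.0307,.0262,.0178,.0132):
    print(h,round(max(p[1] for p in circ('scene',.544,-.1245,.15+h-.0045,.039)),2),end=' ')
E
python3 look.py a1
```

```text
[ 0.5439 -0.1236  0.1795] [180.    0.  -76.9] [ 0.27 -1.12 -0.11] [ 0.076  0.006 -0.02 ] 0.0215 9.4333
edge [183.1 183.2 183.2 183.2 183.5 183.6 183.6 183.5 183.4 183.3 183.3 183.2
 182.9 182.7 182.4 182.  181.7 181.4] 183.22
0.0307 181.48 0.0262 183.15 0.0178 186.25 0.0132 187.93
```

The near-side edge at row 183.5 matches the lid riding on the thread tops. I'll continue turning backward.

servo_tool([
  {"dx":0,"dy":0,"dz":0,"spin":0.01,"grip":25},
  {"dx":0,"dy":0,"dz":0,"spin":0.03,"grip":25},
  {"dx":0,"dy":0,"dz":0,"spin":0.05,"grip":25},
  {"dx":0,"dy":0,"dz":0,"spin":0.07,"grip":25},
  {"dx":0,"dy":0,"dz":0,"spin":0.09,"grip":25},
  {"dx":0,"dy":0,"dz":0,"spin":0.11,"grip":25},
  {"dx":0,"dy":0,"dz":0,"spin":0.13,"grip":25},
  {"dx":0,"dy":0,"dz":0,"spin":0.14,"grip":25},
  {"dx":0,"dy":0,"dz":0,"spin":0.14,"grip":25},
  {"dx":0,"dy":0,"dz":0,"spin":0.14,"grip":25},
])

```text
time_s: 10.27
tcp_pos: [0.544, -0.1236, 0.1796]
eef_rot: [-180.0, -0.0, -69.0]
contact_force: [0.1, -0.3, 0.0]
gripper_width: 0.0221
```

```bash
python3 look.py a2
```

```text
[ 0.5439 -0.1236  0.1795] [180.   0. -69.] [ 1.3   0.05 -0.88] [ 0.038 -0.025 -0.016] 0.0218 10.3167
edge [185.7 186.1 186.2 186.3 186.3 186.4 186.4 186.4 186.2 186.3 186.3 186.
 185.9 185.7 185.5 185.3 185.  184.6] 186.16
0.0307 181.48 0.0262 183.15 0.0178 186.25 0.0132 187.93
```

Dropped: the edge at row 186.3 corresponds to 17.8 mm. Next I'll lower the loose fingers, then screw forward.

servo_tool([
  {"dx":0,"dy":-0.03,"dz":-0.2,"spin":0,"grip":26},
  {"dx":0,"dy":-0.06,"dz":-0.4,"spin":0,"grip":26},
  {"dx":0,"dy":-0.06,"dz":-0.6,"spin":0,"grip":26},
  {"dx":0,"dy":-0.06,"dz":-0.8,"spin":-0.02,"grip":26},
  {"dx":0,"dy":-0.06,"dz":-0.9,"spin":-0.06,"grip":26},
  {"dx":0,"dy":-0.06,"dz":-0.9,"spin":-0.1,"grip":26},
  {"dx":0,"dy":-0.06,"dz":-0.9,"spin":-0.15,"grip":26},
  {"dx":0,"dy":-0.06,"dz":-0.9,"spin":-0.2,"grip":26},
  {"dx":0,"dy":-0.06,"dz":-0.9,"spin":-0.25,"grip":26},
  {"dx":0,"dy":-0.06,"dz":-0.9,"spin":-0.3,"grip":26},
])

```text
time_s: 11.15
tcp_pos: [0.5438, -0.1242, 0.1702]
eef_rot: [180.0, 0.0, -86.4]
contact_force: [-0.3, 0.3, 0.2]
gripper_width: 0.0224
```

servo_tool([
  {"dx":0,"dy":0,"dz":0,"spin":-0.05,"grip":26},
  {"dx":0,"dy":0,"dz":0,"spin":-0.1,"grip":26},
  {"dx":0,"dy":0,"dz":0,"spin":-0.15,"grip":26},
  {"dx":0,"dy":0,"dz":0,"spin":-0.2,"grip":26},
  {"dx":0,"dy":0,"dz":0,"spin":-0.25,"grip":26},
  {"dx":0,"dy":0,"dz":0,"spin":-0.3,"grip":26},
  {"dx":0,"dy":0,"dz":0,"spin":-0.35,"grip":26},
  {"dx":0,"dy":0,"dz":0,"spin":-0.38,"grip":26},
  {"dx":0,"dy":0,"dz":0,"spin":-0.4,"grip":26},
  {"dx":0,"dy":0,"dz":0,"spin":-0.4,"grip":26},
])

```text
time_s: 11.98
tcp_pos: [0.5438, -0.1242, 0.1703]
eef_rot: [180.0, -0.0, -109.2]
contact_force: [-0.6, 0.5, 0.0]
gripper_width: 0.0231
```

```bash
python3 look.py a3
```

```text
[ 0.5438 -0.1242  0.1704] [ 180.    -0.  -109.1] [ 0.23  0.38 -0.35] [ 0.13  -0.021  0.014] 0.0228 12.0333
edge [186.4 186.6 186.9 187.1 187.1 187.1 187.3 187.3 187.3 187.2 187.  168.5
 168.6 186.5 186.4 169.  185.7 185.3] 186.76
0.0307 181.48 0.0262 183.15 0.0178 186.25 0.0132 187.93
```

servo_tool([
  {"dx":0,"dy":0,"dz":0,"spin":-0.04,"grip":26},
  {"dx":0,"dy":0,"dz":0,"spin":-0.08,"grip":26},
  {"dx":0,"dy":0,"dz":0,"spin":-0.12,"grip":26},
  {"dx":0,"dy":0,"dz":0,"spin":-0.16,"grip":26},
  {"dx":0,"dy":0,"dz":0,"spin":-0.2,"grip":26},
  {"dx":0,"dy":0,"dz":0,"spin":-0.24,"grip":26},
  {"dx":0,"dy":0,"dz":0,"spin":-0.28,"grip":26},
  {"dx":0,"dy":0,"dz":0,"spin":-0.32,"grip":26},
  {"dx":0,"dy":0,"dz":0,"spin":-0.35,"grip":26},
  {"dx":0,"dy":0,"dz":0,"spin":-0.35,"grip":26},
])

```text
time_s: 12.87
tcp_pos: [0.5439, -0.1242, 0.1705]
eef_rot: [180.0, -0.0, -129.2]
contact_force: [0.1, -0.4, -0.5]
gripper_width: 0.0228
```

```bash
python3 look.py a4
```

```text
[ 0.5439 -0.1243  0.1705] [ 180.    -0.  -129.1] [-0.11  0.24  0.37] [ 0.084 -0.07   0.009] 0.0228 12.9167
edge [186.9 187.3 187.4 187.5 187.5 187.6 187.8 187.8 169.3 169.6 187.4 187.3
 187.2 170.9 170.7 170.3 169.5 170. ] 187.23
0.0307 181.48 0.0262 183.15 0.0178 186.25 0.0132 187.93
```

servo_tool([
  {"dx":0,"dy":0,"dz":0,"spin":-0.02,"grip":26},
  {"dx":0,"dy":0,"dz":0,"spin":-0.04,"grip":26},
  {"dx":0,"dy":0,"dz":0,"spin":-0.06,"grip":26},
  {"dx":0,"dy":0,"dz":0,"spin":-0.08,"grip":26},
  {"dx":0,"dy":0,"dz":0,"spin":-0.1,"grip":26},
  {"dx":0,"dy":0,"dz":0,"spin":-0.12,"grip":26},
  {"dx":0,"dy":0,"dz":0,"spin":-0.14,"grip":26},
  {"dx":0,"dy":0,"dz":0,"spin":-0.14,"grip":26},
  {"dx":0,"dy":0,"dz":0,"spin":-0.14,"grip":26},
  {"dx":0,"dy":0,"dz":0,"spin":-0.14,"grip":26},
])

```text
time_s: 13.75
tcp_pos: [0.5439, -0.1242, 0.1706]
eef_rot: [-180.0, 0.0, -137.1]
contact_force: [-0.1, -0.3, 0.0]
gripper_width: 0.0225
```

```bash
python3 look.py a5
```

```text
[ 0.5439 -0.1242  0.1706] [ 180.     0.  -137.1] [-0.99  0.1   0.54] [ 0.097 -0.134 -0.008] 0.0226 13.8
edge [187.3 187.3 187.4 187.6 187.8 188.1 187.9 169.4 170.  170.4 170.8 171.3
 171.6 171.4 170.9 170.4 186.3 186. ] 178.8
0.0307 181.48 0.0262 183.15 0.0178 186.25 0.0132 187.93
```

servo_tool([
  {"dx":0,"dy":0,"dz":0,"spin":-0.02,"grip":26},
  {"dx":0,"dy":0,"dz":0,"spin":-0.04,"grip":26},
  {"dx":0,"dy":0,"dz":0,"spin":-0.06,"grip":26},
  {"dx":0,"dy":0,"dz":0,"spin":-0.08,"grip":26},
  {"dx":0,"dy":0,"dz":0,"spin":-0.1,"grip":26},
  {"dx":0,"dy":0,"dz":0,"spin":-0.12,"grip":26},
  {"dx":0,"dy":0,"dz":0,"spin":-0.12,"grip":26},
  {"dx":0,"dy":0,"dz":0,"spin":-0.12,"grip":26},
  {"dx":0,"dy":0,"dz":0,"spin":-0.12,"grip":26},
  {"dx":0,"dy":0,"dz":0,"spin":-0.12,"grip":26},
])

```text
time_s: 14.63
tcp_pos: [0.5439, -0.1243, 0.1706]
eef_rot: [-180.0, 0.0, -144.0]
contact_force: [-0.4, -0.2, -0.3]
gripper_width: 0.0226
```

```bash
python3 look.py a6
```

```text
[ 0.5439 -0.1242  0.1706] [-180.    0. -144.] [ 0.03 -0.38  0.76] [ 0.082 -0.116 -0.002] 0.0227 14.6833
edge [187.3 187.3 187.6 187.8 188.1 188.1 188.  188.1 188.1 188.1 187.9 172.
 171.9 171.4 170.9 170.8 170.5 186.3] 187.49
0.0307 181.48 0.0262 183.15 0.0178 186.25 0.0132 187.93
```

servo_tool([
  {"dx":0,"dy":0,"dz":0,"spin":-0.02,"grip":26},
  {"dx":0,"dy":0,"dz":0,"spin":-0.04,"grip":26},
  {"dx":0,"dy":0,"dz":0,"spin":-0.06,"grip":26},
  {"dx":0,"dy":0,"dz":0,"spin":-0.08,"grip":26},
  {"dx":0,"dy":0,"dz":0,"spin":-0.1,"grip":26},
  {"dx":0,"dy":0,"dz":0,"spin":-0.1,"grip":26},
  {"dx":0,"dy":0,"dz":0,"spin":-0.1,"grip":26},
  {"dx":0,"dy":0,"dz":0,"spin":-0.1,"grip":26},
  {"dx":0,"dy":0,"dz":0,"spin":-0.1,"grip":26},
  {"dx":0,"dy":0,"dz":0,"spin":-0.1,"grip":26},
])

```text
time_s: 15.52
tcp_pos: [0.5439, -0.1243, 0.1706]
eef_rot: [-180.0, -0.0, -149.8]
contact_force: [0.6, -0.5, -0.2]
gripper_width: 0.0231
```

```bash
python3 look.py a7
```

```text
[ 0.544  -0.1243  0.1706] [-180.     0.  -149.8] [ 0.5  -1.19 -0.45] [-0.219 -0.285  0.097] 0.0229 15.5667
edge [187.3 187.5 187.6 187.8 188.1 188.  188.2 188.2 188.2 188.1 172.3 172.2
 171.8 171.3 171.1 171.6 172.2 186.4] 187.4
0.0307 181.48 0.0262 183.15 0.0178 186.25 0.0132 187.93
```

Mz is about 0.1 N m, so the lid is at its end stops and dragging the jar. I'll close on the bar with moderate force and go on in small steps.

servo_tool([
  {"dx":0,"dy":0,"dz":0,"spin":0,"grip":24},
  {"dx":0,"dy":0,"dz":0,"spin":0,"grip":22},
  {"dx":0,"dy":0,"dz":0,"spin":0,"grip":20},
  {"dx":0,"dy":0,"dz":0,"spin":0,"grip":15},
  {"dx":0,"dy":0,"dz":0,"spin":0,"grip":15},
  {"dx":0,"dy":0,"dz":0,"spin":0,"grip":15},
  {"dx":0,"dy":0,"dz":0,"spin":0,"grip":15},
  {"dx":0,"dy":0,"dz":0,"spin":0,"grip":15},
  {"dx":0,"dy":0,"dz":0,"spin":0,"grip":15},
  {"dx":0,"dy":0,"dz":0,"spin":0,"grip":15},
], squeeze=15)

```text
time_s: 16.4
tcp_pos: [0.5439, -0.1243, 0.1706]
eef_rot: [-180.0, 0.0, -149.8]
contact_force: [0.2, -1.7, -0.2]
gripper_width: 0.0219
```

```bash
python3 look.py a8
```

```text
[ 0.5439 -0.1243  0.1706] [-180.    -0.  -149.8] [ 0.3  -1.88 -0.99] [-0.444 -0.322  0.121] 0.0219 16.45
edge [187.2 187.4 187.6 187.8 188.  188.  188.1 188.2 188.2 188.  172.4 172.1
 171.7 171.4 171.  171.7 186.8 186.3] 187.31
0.0307 181.48 0.0262 183.15 0.0178 186.25 0.0132 187.93
```

servo_tool([
  {"dx":0,"dy":0,"dz":0,"spin":-0.01,"grip":15},
  {"dx":0,"dy":0,"dz":0,"spin":-0.02,"grip":15},
  {"dx":0,"dy":0,"dz":0,"spin":-0.03,"grip":15},
  {"dx":0,"dy":0,"dz":0,"spin":-0.04,"grip":15},
  {"dx":0,"dy":0,"dz":0,"spin":-0.05,"grip":15},
  {"dx":0,"dy":0,"dz":0,"spin":-0.05,"grip":15},
  {"dx":0,"dy":0,"dz":0,"spin":-0.05,"grip":15},
  {"dx":0,"dy":0,"dz":0,"spin":-0.05,"grip":15},
  {"dx":0,"dy":0,"dz":0,"spin":-0.05,"grip":15},
  {"dx":0,"dy":0,"dz":0,"spin":-0.05,"grip":15},
])

```text
time_s: 17.28
tcp_pos: [0.5439, -0.1243, 0.1706]
eef_rot: [-180.0, -0.0, -152.6]
contact_force: [0.1, -1.2, -0.6]
gripper_width: 0.022
```

```bash
python3 look.py a9
```

```text
[ 0.5439 -0.1243  0.1706] [-180.     0.  -152.6] [-0.11 -0.87  0.55] [-0.556 -0.3    0.029] 0.0217 17.3333
edge [187.4 187.6 187.7 187.9 188.  188.1 188.2 188.2 188.1 172.3 172.3 172.1
 171.8 171.4 171.2 187.  186.6 186.2] 187.19
0.0307 181.48 0.0262 183.15 0.0178 186.25 0.0132 187.93
```

servo_tool([
  {"dx":0.02,"dy":-0.03,"dz":0,"spin":0,"grip":15},
  {"dx":0.04,"dy":-0.07,"dz":0,"spin":0,"grip":15},
  {"dx":0.04,"dy":-0.07,"dz":0,"spin":0,"grip":15},
  {"dx":0.04,"dy":-0.07,"dz":0,"spin":0,"grip":15},
  {"dx":0.04,"dy":-0.07,"dz":0,"spin":0,"grip":15},
  {"dx":0.04,"dy":-0.07,"dz":0,"spin":0,"grip":15},
  {"dx":0.04,"dy":-0.07,"dz":0,"spin":0,"grip":15},
  {"dx":0.04,"dy":-0.07,"dz":0,"spin":0,"grip":15},
  {"dx":0.04,"dy":-0.07,"dz":0,"spin":0,"grip":15},
  {"dx":0.04,"dy":-0.07,"dz":0,"spin":0,"grip":15},
])

```text
time_s: 18.17
tcp_pos: [0.5442, -0.1249, 0.1705]
eef_rot: [180.0, -0.0, -152.6]
contact_force: [0.2, 1.5, -0.4]
gripper_width: 0.0214
```

```bash
python3 look.py b1; python3 - <<'E'
import cv2
a=cv2.imread('pics/b1.png');cv2.imwrite('pics/b1c.png',cv2.resize(a[140:210,110:190],None,fx=8,fy=8,interpolation=2))
E
```

```text
[ 0.5443 -0.1249  0.1705] [ 180.    -0.  -152.6] [-0.84  0.24 -0.94] [ 0.426 -0.035  0.014] 0.0217 18.2167
edge [187.4 187.8 188.  188.1 188.1 188.1 188.2 188.2 188.2 172.5 172.4 172.2
 171.8 171.5 171.3 187.  186.7 186.3] 187.22
0.0307 181.48 0.0262 183.15 0.0178 186.25 0.0132 187.93
```

View pics/b1c.png

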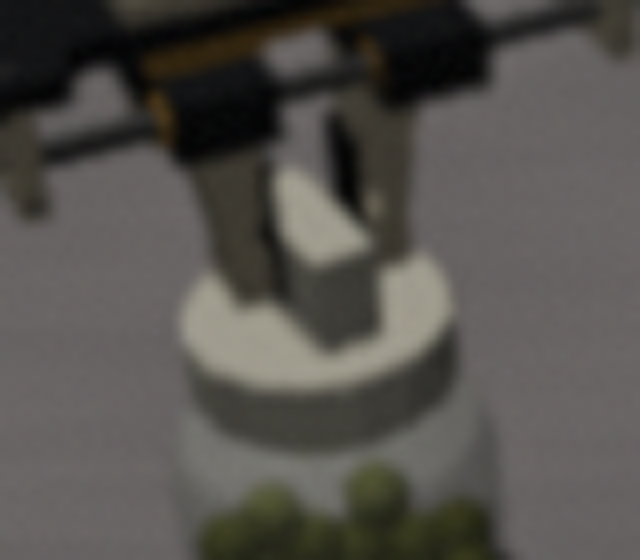

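The lid is home and looks level. The bar is held slightly askew, so I'll loosen, turn the fingers back about 5° to line up with it, and re-grip.

servo_tool([
  {"dx":0,"dy":0,"dz":0,"spin":0,"grip":28},
  {"dx":-0.02,"dy":0.03,"dz":0,"spin":0,"grip":28},
  {"dx":-0.02,"dy":0.03,"dz":0,"spin":0.03,"grip":28},
  {"dx":-0.02,"dy":0.03,"dz":0,"spin":0.06,"grip":28},
  {"dx":-0.02,"dy":0.03,"dz":0,"spin":0.09,"grip":25},
  {"dx":-0.02,"dy":0.03,"dz":0,"spin":0.09,"grip":15},
  {"dx":-0.02,"dy":0.03,"dz":0,"spin":0.09,"grip":15},
  {"dx":-0.02,"dy":0.03,"dz":0,"spin":0.09,"grip":15},
  {"dx":-0.02,"dy":0.03,"dz":0,"spin":0.09,"grip":15},
  {"dx":-0.02,"dy":0.03,"dz":0,"spin":0.09,"grip":15},
], squeeze=25)

```text
time_s: 19.05
tcp_pos: [0.5442, -0.1247, 0.1707]
eef_rot: [-180.0, 0.0, -147.5]
contact_force: [0.8, 0.8, -0.5]
gripper_width: 0.0201
```

```bash
python3 look.py b2
```

```text
[ 0.5442 -0.1247  0.1707] [-180.     0.  -147.5] [ 0.17 -0.09  1.63] [-0.041 -0.202  0.099] 0.0201 19.1
edge [187.3 187.6 188.  188.1 188.1 188.1 188.2 188.2 188.2 172.6 172.5 172.1
 171.7 171.5 171.3 187.  186.7 186.3] 187.15
0.0307 181.48 0.0262 183.15 0.0178 186.25 0.0132 187.93
```

servo_tool([
  {"dx":0,"dy":0,"dz":0,"spin":-0.01,"grip":15},
  {"dx":0,"dy":0,"dz":0,"spin":-0.02,"grip":15},
  {"dx":0,"dy":0,"dz":0,"spin":-0.03,"grip":15},
  {"dx":0,"dy":0,"dz":0,"spin":-0.04,"grip":15},
  {"dx":0,"dy":0,"dz":0,"spin":-0.05,"grip":15},
  {"dx":0,"dy":0,"dz":0,"spin":-0.06,"grip":15},
  {"dx":0,"dy":0,"dz":0,"spin":-0.07,"grip":15},
  {"dx":0,"dy":0,"dz":0,"spin":-0.07,"grip":15},
  {"dx":0,"dy":0,"dz":0,"spin":-0.07,"grip":15},
  {"dx":0,"dy":0,"dz":0,"spin":-0.07,"grip":15},
])

```text
time_s: 19.93
tcp_pos: [0.5442, -0.1247, 0.1707]
eef_rot: [-180.0, 0.0, -151.5]
contact_force: [0.3, -1.2, 1.5]
gripper_width: 0.0196
```

```bash
python3 look.py b3|head -1
```

```text
[ 0.5442 -0.1247  0.1706] [-180.     0.  -151.5] [-0.11 -0.54  2.26] [-0.286 -0.314  0.053] 0.0199 19.9833
```

servo_tool([
  {"dx":0,"dy":0,"dz":0,"spin":-0.01,"grip":15},
  {"dx":0,"dy":0,"dz":0,"spin":-0.02,"grip":15},
  {"dx":0,"dy":0,"dz":0,"spin":-0.03,"grip":15},
  {"dx":0,"dy":0,"dz":0,"spin":-0.04,"grip":15},
  {"dx":0,"dy":0,"dz":0,"spin":-0.05,"grip":15},
  {"dx":0,"dy":0,"dz":0,"spin":-0.06,"grip":15},
  {"dx":0,"dy":0,"dz":0,"spin":-0.06,"grip":15},
  {"dx":0,"dy":0,"dz":0,"spin":-0.06,"grip":15},
  {"dx":0,"dy":0,"dz":0,"spin":-0.06,"grip":15},
  {"dx":0,"dy":0,"dz":0,"spin":-0.06,"grip":15},
])

```text
time_s: 20.82
tcp_pos: [0.5442, -0.1247, 0.1706]
eef_rot: [-180.0, 0.0, -154.9]
contact_force: [0.3, -0.8, 2.9]
gripper_width: 0.02
```

```bash
python3 look.py b4|head -1
```

```text
[ 0.5442 -0.1247  0.1706] [-180.     0.  -154.9] [ 0.17 -0.55  3.56] [-0.401 -0.423  0.027] 0.0199 20.8667
```

servo_tool([
  {"dx":0,"dy":0,"dz":0,"spin":0,"grip":25},
  {"dx":0,"dy":0,"dz":0,"spin":0,"grip":25},
  {"dx":0,"dy":0,"dz":0,"spin":0,"grip":15},
  {"dx":0,"dy":0,"dz":0,"spin":0,"grip":15},
  {"dx":0,"dy":0,"dz":0,"spin":0,"grip":15},
  {"dx":0,"dy":0,"dz":0,"spin":-0.01,"grip":15},
  {"dx":0,"dy":0,"dz":0,"spin":-0.02,"grip":15},
  {"dx":0,"dy":0,"dz":0,"spin":-0.03,"grip":15},
  {"dx":0,"dy":0,"dz":0,"spin":-0.04,"grip":15},
  {"dx":0,"dy":0,"dz":0,"spin":-0.04,"grip":15},
])

```text
time_s: 21.7
tcp_pos: [0.5438, -0.1247, 0.1703]
eef_rot: [180.0, -0.0, -157.3]
contact_force: [0.3, -2.5, -3.2]
gripper_width: 0.0199
```

```bash
python3 look.py b5|head -1
```

```text
[ 0.5438 -0.1246  0.1703] [ 180.    -0.  -157.2] [-0.81 -1.13 -2.68] [-0.532 -0.066  0.14 ] 0.0199 21.75
```

servo_tool([
  {"dx":0,"dy":0,"dz":0,"spin":-0.01,"grip":15},
  {"dx":0,"dy":0,"dz":0,"spin":-0.02,"grip":15},
  {"dx":0,"dy":0,"dz":0,"spin":-0.03,"grip":15},
  {"dx":0,"dy":0,"dz":0,"spin":-0.04,"grip":15},
  {"dx":0,"dy":0,"dz":0,"spin":-0.05,"grip":15},
  {"dx":0,"dy":0,"dz":0,"spin":-0.05,"grip":15},
  {"dx":0,"dy":0,"dz":0,"spin":-0.05,"grip":15},
  {"dx":0,"dy":0,"dz":0,"spin":-0.05,"grip":15},
  {"dx":0,"dy":0,"dz":0,"spin":-0.05,"grip":15},
  {"dx":0,"dy":0,"dz":0,"spin":-0.05,"grip":15},
])

```text
time_s: 22.58
tcp_pos: [0.544, -0.1246, 0.1704]
eef_rot: [180.0, -0.0, -160.1]
contact_force: [-0.1, -1.8, -5.2]
gripper_width: 0.0202
```

```bash
python3 look.py b6
```

```text
[ 0.544  -0.1246  0.1704] [ 180.    -0.  -160.1] [ 0.   -2.03 -5.21] [-0.608 -0.038  0.773] 0.0202 22.6333
edge [187.3 187.4 187.6 187.9 188.2 188.2 188.2 188.2 188.2 172.5 172.3 172.
 171.9 172.  187.2 187.  186.8 186.4] 187.24
0.0307 181.48 0.0262 183.15 0.0178 186.25 0.0132 187.93
```

Mz has risen to 0.77 N m, so the lid is nipped up against the hard stops. I'll release and withdraw upward.

servo_tool([
  {"dx":0,"dy":0,"dz":0,"spin":0,"grip":30},
  {"dx":0,"dy":0,"dz":0,"spin":0,"grip":50},
  {"dx":0,"dy":0,"dz":0,"spin":0,"grip":60},
  {"dx":0,"dy":0,"dz":0,"spin":0,"grip":60},
  {"dx":0,"dy":0,"dz":0.5,"spin":0,"grip":60},
  {"dx":0,"dy":0,"dz":1.5,"spin":0,"grip":60},
  {"dx":0,"dy":0,"dz":3,"spin":0,"grip":60},
  {"dx":0,"dy":0,"dz":5,"spin":0,"grip":60},
  {"dx":0,"dy":0,"dz":7,"spin":0,"grip":60},
  {"dx":0,"dy":0,"dz":9,"spin":0,"grip":60},
])

```text
time_s: 23.47
tcp_pos: [0.5442, -0.1247, 0.2627]
eef_rot: [-180.0, 0.0, -160.1]
contact_force: [0.4, -0.3, 0.5]
gripper_width: 0.0527
```

servo_tool([
  {"dx":0,"dy":2,"dz":1.5,"spin":0,"grip":60},
  {"dx":0,"dy":5,"dz":2,"spin":0,"grip":60},
  {"dx":0,"dy":8,"dz":2,"spin":0,"grip":60},
  {"dx":0,"dy":11,"dz":2,"spin":0,"grip":60},
  {"dx":0,"dy":14,"dz":2,"spin":0,"grip":60},
  {"dx":0,"dy":17,"dz":2,"spin":0,"grip":60},
  {"dx":0,"dy":19,"dz":2,"spin":0,"grip":60},
  {"dx":0,"dy":20,"dz":2,"spin":0,"grip":60},
  {"dx":0,"dy":20,"dz":2,"spin":0,"grip":60},
  {"dx":0,"dy":20,"dz":2,"spin":0,"grip":60},
])

```text
time_s: 24.3
tcp_pos: [0.5442, 0.0755, 0.2812]
eef_rot: [-180.0, 0.0, -160.0]
contact_force: [0.3, -0.7, 0.4]
gripper_width: 0.0526
```

```bash
python3 look.py b7; python3 - <<'E'
from m import *
b=r.capture('top')
a=cv2.imread('pics/b7.png')
cv2.imwrite('pics/f.png',np.hstack([cv2.resize(a[140:290,100:220],(400,500),interpolation=2),cv2.resize(b[100:240,280:392],(400,500),interpolation=2)]))
g=cv2.resize(cv2.cvtColor(b,6),None,fx=4,fy=4,interpolation=2);m=(g>160).astype(np.uint8)
n,l,s,c=cv2.connectedComponentsWithStats(m);k=l[4*198-20,4*336-20]
if k:
    e=cv2.fitEllipse(cv2.convexHull(max(cv2.findContours((l==k).astype(np.uint8),0,1)[0],key=len)));u=(np.array(e[0])+.5)/4-.5;print(u,np.array(e[1])/4,at_z('top',u,.1587))
E
```

```text
[0.5441 0.0749 0.281 ] [-180.     0.  -160.1] [-0.2  -0.25  0.17] [-0.009 -0.177 -0.031] 0.0525 24.35
edge [187.3 187.6 187.8 188.  188.1 188.1 188.  188.  172.7 172.6 172.3 172.1
 171.8 171.7 187.2 187.  186.6 186.3] 187.08
0.0307 181.48 0.0262 183.15 0.0178 186.25 0.0132 187.93
```

View pics/f.png

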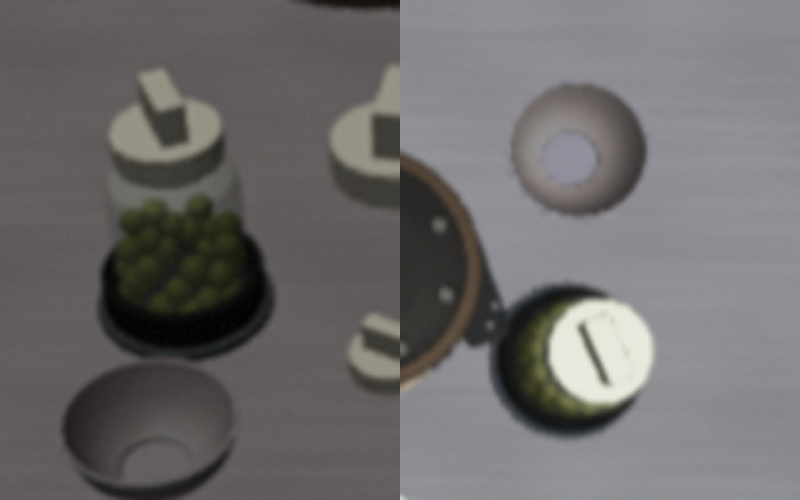

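The lid is level, centred and home, and the arm is clear of it. I'll hand in.

```bash
python3 -c "
from plant import r
print(r.close_job())"
```

```text
the job is handed in; nothing more can be done
None
```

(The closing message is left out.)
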